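# Lay a standing timber offcut down in the saw jig against its flip-stop

### The job

Get the tall timber offcut ready for sawing by pushing only: first flip the saw jig's raised metal flip-stop fully down across the channel, then tip the offcut, which stands on end in the channel, over towards the stop so that it lies flat in the channel, and push it along until its end is up against the stop. Do not pick the offcut up, and leave the other things on the bench where they stand.

Things in the scene. Friction and masses are not known exactly. Their poses are not given: they have to be found in the camera images.
- jig: wooden saw jig, fixed to the table, roughly sideways to the robot. Origin: on the table under the middle of the channel; x points across the channel to the back fence (away from the robot), y along the channel, z up. Base board 15 mm thick, x -130 to +70 mm, y -230 to +230 mm; the channel lies on it and the flip-stop sits at y = -137 mm
- channel (a point): middle of the jig's channel floor, 15 mm above the table, over the jig's origin. The channel is 66 mm wide (jig x -33 to +33 mm), 440 mm long and open at both ends, between a front lip 12 mm thick and a back fence 18 mm thick, both with their tops 40 mm above the table
- stop (a joint): hinge angle of the flip-stop, rad: 0 = fully down, level across the channel; 1.57 = straight up. Starts raised, leaning slightly back, away from the robot (1.65 to 1.9; limit 2.0). The hinge axis runs along the jig's y. The hinge is stiff (about 0.1 N m): it stays where it is left and has to be pushed all the way down
- stop_hinge (a point): hinge axis of the flip-stop, on the fence: at x = 55, y = -137, z = 55 mm in the jig's frame. Axes turn with the stop; they equal the jig's when it is down. Two fixed steel cheeks hold it (x 35 to 69 mm, up to z = 68 mm, reaching 18 mm either side of the stop's middle along y)
- stop_tip (a point): end of the flip-stop, 100 mm from its hinge along its middle line. It is a straight aluminium bar, 14 mm thick along the channel, 30 mm deep (15 mm either side of the line from hinge to tip). Down, it points from the fence towards the robot and fills heights 40 to 70 mm above the table
- stop_face (a point): point on the stop's flat side that faces the offcut (its +y side), 55 mm out from the hinge; with the stop down this is over the middle of the channel, 55 mm above the table, at y = -130 mm in the jig's frame. Axes as for stop_hinge
- offcut: timber offcut, 60 x 50 x 200 mm, 0.2 to 0.4 kg, loose, standing on end on the channel floor near its +y end. Origin: middle of the face it stands on; z along its length (up at the start), x its 60 mm width (across the channel), y its 50 mm depth. Tipped to the jig's -y it drops onto its 60 x 200 mm side, top 65 mm above the table, 15 to 80 mm short of the stop
- offcut_foot (a point): middle of the lower edge of the offcut that it pivots on when it is tipped towards the stop: 25 mm from its origin along its -y
- offcut_end (a point): middle of the offcut's top end, 200 mm from its origin along its z; once tipped, this end faces the stop
- glue: white plastic glue bottle, 52 mm across, 170 mm tall, standing on the table behind the jig's fence; origin: middle of its underside at the start. To be left alone
- tape: grey tape measure, 62 x 34 x 60 mm, standing on the front strip of the jig's base board; origin: middle of its underside at the start. To be left alone
- shortcut: short timber block, 45 x 45 x 90 mm, standing on the front strip of the jig's base board (not the one to tip); origin: middle of its underside at the start. To be left alone
- jar: glass screw-top jar, 70 mm across, 85 mm tall, on the table to the left of the jig (+y); origin: middle of its underside at the start. To be left alone
- spray: plain steel spray can, 66 mm across, 190 mm tall, on the table to the right (-y); origin: middle of its underside at the start. To be left alone
- tin: aluminium tin with a paper label, 104 mm across, 120 mm tall, on the table to the right (-y); origin: middle of its underside at the start. To be left alone
- hammer: claw hammer lying on the table, to the left (+y), nearer the robot than the jar; origin: under the hammer. To be left alone
Things that resemble listed ones, but are neither listed nor needed, are in the scene too. What is shaped like the offcut but orange, pink or purple is not meant.

How it is judged:
On the way, in this order (a step that is already met when the one before it is completed fails the run):
1. the flip-stop is fully down (value of joint stop below 0.08 rad), for 0.2 s.
2. the offcut has been tipped over and lies in the channel, the stop still down (angle between offcut's own z axis and vertical between 1.48 and 1.66 rad and value of joint stop below 0.08 rad), for 0.2 s.
At the end, for the whole second after the job is handed in: The flip-stop is fully down (within 0.08 rad), the offcut lies flat on the channel floor between lip and fence (level within 0.05 rad, on the side it was tipped onto), its end within 4 mm of the stop's face, at rest (value of joint stop below 0.08 rad and angle between offcut's own z axis and vertical between 1.52 and 1.62 rad and angle between the z axis of offcut and the y axis of jig, either way round below 0.12 rad and z of offcut_foot in the frame of jig below 0.02 m and height (world z) of offcut_end below 0.05 m and x of offcut_end in the frame of jig between -0.008 and 0.008 m and y of offcut_end in the frame of stop_face between -0.004 and 0.004 m and linear speed of offcut below 0.01 m/s); the robot touches nothing.
It fails at once if the offcut is lifted: its pivot edge is more than 25 mm above the channel floor (z of offcut_foot in the frame of jig above 0.04 m).
It fails at once if another thing on the bench is moved by more than 20 mm (distance of any of glue, tape, shortcut, jar, spray, tin, hammer from where it was at the start of the episode above 0.02 m).
It also fails if it takes over 56 s, if anything falls off the work surface, if the arm or the gripper's body presses on something with over 40 N, if the wrist force passes 120 N, or if a joint passes its speed limit or range.

### The arm

A 7-joint arm with a two-finger parallel gripper is mounted at the origin on the work surface. World frame = base frame: x ahead of the robot, y to its left, z up, the work surface at z = 0. Lengths are in m, angles in rad, forces in N, time in s.
With the tool pointing down it reaches from about 0.35 to 0.9 m from the base axis. Payload 19.9 kg.
Tool frame: the origin (TCP) lies at the very end of the fingers, on their centre line; the grasp point (between the pads) lies 19 mm behind it; z points along the fingers, y is the line along which they close (so a half turn about z gives the same grasp; the last joint's range is limited). The gripper opens to 85 mm and grips with 20 to 120 N. Pads are 22 mm wide; open, the fingers measure 114 mm over their backs; the gripper's body (76 mm by 85 mm) begins 54 mm behind the grasp point. The pads swing forward as they close: fully open they stand 13 mm farther back than shut.
Start: joints at [-1.236, 0.417, -0.01, 1.614, 0.005, 1.111, -0.053], TCP at [0.229, 0.581, 0.231] pointing down, gripper open.
Joint ranges: [-2.81, 2.81], [-0.39, 2.02], [-1.27, 1.25], [0.06, 2.57], [-1.19, 4.33], [0.19, 2], [-2.82, 2.82]. Speed limits (rad/s): [1.89, 1.89, 2.39, 2.39, 3.01, 3.01, 3.01].

### API

Orientations are given as a unit quaternion [w, x, y, z].
In Python, from workcell import env gives the robot as it stands.
- The arm moves only by the tool drive_tool, never from a script. Its argument "series" is a list of rows, each a list of 3 entries, a list of its own where there are three numbers: the opening, from 0 (shut) to 1 (fully open), then the shift along the world's x, y, z in mm, then the turn, a rotation vector about the world's x, y, z in rad. In form: [[claw, [dx, dy, dz], [ax, ay, az]], ...]. A call has exactly 5 rows; each row is the pose to reach, as a shift and turn from the pose commanded when the call began; what a row does not reach only later rows make up. A row lasts 1/10 s, in which the tool goes at most 50 mm and 8.59 degrees, less where a joint would pass 70% of its speed; a pose out of reach is approached as far as the arm can. A call with a gripper value outside its range is refused whole. The fingers move at their own pace and stop on an object; "newtons" is the grip in N (left out, the last holds). Time passes only in rows, so rows that repeat a pose let the fingers close, or fill a call up. It gives the time, the measured TCP pose, the force, the opening and the grip force at its end, in the units of the state.
- env.state(): the state, without advancing time (a new reading comes with each control period).
- env.get_image(name): name is "side" or "top" or "wrist"; returns the picture (420x560x3 uint8, red, green, blue); there is no depth.
- env.camera_info(name): a dict with "fx", "fy", "cx", "cy" (pixels), "k1" (the pictures are not rectified: a ray, as slopes to the right and down, at radius r is drawn at 1 + k1 r^2 times it, then the intrinsics apply), "position" and "attitude" of the camera in the world. Camera axes: x right, y down, z forward; pixel columns grow to the right and rows downward; lengths in m; the calibration is good to about 2 mm. A picture is of the moment at which its call begins: read the wrist's pose just before it. camera_info takes no time and is no camera call; for the wrist camera it gives the pose at the moment of the call.
- env.finish_job(): hands the job in; it is judged then, once.
Trained networks look in the newest picture that a camera, given by its name, has taken for a name from the list of things; names that differ only in an ending like _2 or _b are one class to them, and where a whole thing is asked for, a point or a joint stands for the part that bears it (a point fixed in the world has none). Each returns a list of dicts, best first, with "score" (0 to 1); they miss things now and then, are a little off and sometimes report something else, mostly with a low value. They report only what shows in the picture. A call takes as long as a camera call. They do not tell look-alikes from the thing itself.
- env.recognise(camera, query): "uv" ([column, row] in pixels, amid what is visible of it).
The state is a dict: "t": time; "joint_pos": joint angles; "joint_velocities": joint speeds; "joint_torque": joint torques, N m; "eef_pos": TCP position; "tcp_rot": TCP orientation; "wrist_force": force on the tool from outside, world axes, zero at the start; "moment": the same for the moment, N m; "opening": finger opening in m; "grasp_force": force on a finger pad.
Only numpy, scipy, OpenCV 4.12 (cv2) and the standard library are available. Lean on these libraries where they do the work, as an engineer would, in place of code of your own. Each camera call takes 0.05 s, during which the arm holds its last target. There are 200 camera calls.

## Working session

There is one attempt and no reset: what is moved stays moved. The work goes in short steps, Python scripts to look and compute and a tool call to move; the robot and the scene stay as the last step left them, time stands still between calls to the robot, and variables do not carry over. Pictures are saved under pics/ and viewed, at most 10 in all, crops included, and the job is handed in when it is done.

Besides the shell and the picture viewer there is one more tool, called after ">>>" as name(argument=value, ...), one argument or row to a line, values as JSON. drive_tool: Moves the arm, as the interface text tells. Its arguments: {"type":"object","properties":{"series":{"type":"array"},"newtons":{"type":"number"}},"required":["series"]}

```bash
mkdir -p pics; cat > h.py <<'E'
import numpy as np, cv2
from scipy.spatial.transform import Rotation as R
from workcell import env
def cam(n):
    c=env.camera_info(n); a=np.array(c["attitude"],float)
    M=a if a.shape==(3,3) else R.from_quat(np.r_[a[1:],a[0]]).as_matrix()
    return c,M,np.array(c["position"])
def proj(n,P):
    c,M,p=cam(n); q=(np.atleast_2d(P)-p)@M; s=q[:,:2]/q[:,2:]; s=s*(1+c["k1"]*(s**2).sum(1,keepdims=True))
    return s*[c["fx"],c["fy"]]+[c["cx"],c["cy"]]
def onz(n,uv,z):
    c,M,p=cam(n); d=(np.array(uv,float)-[c["cx"],c["cy"]])/[c["fx"],c["fy"]]; s=d.copy()
    for _ in range(30): s=d/(1+c["k1"]*(s@s))
    r=M@np.r_[s,1]; return p+r*(z-p[2])/r[2]
def save(n,f): 
    im=env.get_image(n); cv2.imwrite("pics/"+f,im[...,::-1]); return im
E
python3 - <<'E'
from h import *
for n in("top","side"):
    save(n,n+"0.png"); c=env.camera_info(n); print(n,c)
    for q in("jig","stop","stop_tip","offcut","offcut_end","glue","tape","shortcut"):
        print(q,[(np.round(d["uv"]).tolist(),round(d["score"],2)) for d in env.recognise(n,q)[:4]])
print(env.state()["t"])
E
```

```text
top {'fx': 455.00640129716874, 'fy': 455.00640129716874, 'cx': 282.689396367211, 'cy': 207.26178477526372, 'k1': -0.09961799114846479, 'position': array([ 0.39378528, -0.003253  ,  1.62216622]), 'attitude': array([ 0.03971721, -0.69691544,  0.71477752, -0.04271432])}
jig [([277.0, 236.0], 0.77)]
stop [([309.0, 209.0], 0.59)]
stop_tip [([310.0, 207.0], 0.47)]
offcut [([228.0, 181.0], 0.95), ([186.0, 171.0], 0.93), ([222.0, 224.0], 0.68), ([175.0, 240.0], 0.58)]
offcut_end [([191.0, 165.0], 0.75), ([176.0, 236.0], 0.69), ([227.0, 223.0], 0.66), ([228.0, 178.0], 0.58)]
glue [([262.0, 186.0], 0.78)]
tape [([298.0, 256.0], 0.56)]
shortcut []
side {'fx': 465.588926051746, 'fy': 465.588926051746, 'cx': 285.24562019995915, 'cy': 210.3455751790655, 'k1': 0.04671203861653051, 'position': array([ 0.25013685, -1.20464534,  0.92821873]), 'attitude': array([-0.47564027,  0.86992676, -0.11587236,  0.05972737])}
jig [([267.0, 246.0], 0.93), ([257.0, 191.0], 0.35)]
stop []
stop_tip [([295.0, 230.0], 0.65), ([310.0, 208.0], 0.35)]
offcut [([240.0, 163.0], 0.97), ([299.0, 178.0], 0.92), ([258.0, 189.0], 0.66), ([274.0, 343.0], 0.6)]
offcut_end [([256.0, 186.0], 0.94), ([241.0, 172.0], 0.94), ([300.0, 151.0], 0.73), ([300.0, 178.0], 0.57)]
glue [([311.0, 210.0], 0.57), ([268.0, 245.0], 0.5)]
tape [([243.0, 250.0], 0.75), ([300.0, 229.0], 0.54), ([206.0, 184.0], 0.48), ([270.0, 341.0], 0.33)]
shortcut [([231.0, 210.0], 0.65), ([260.0, 185.0], 0.4)]
0.9
```

View pics/top0.png

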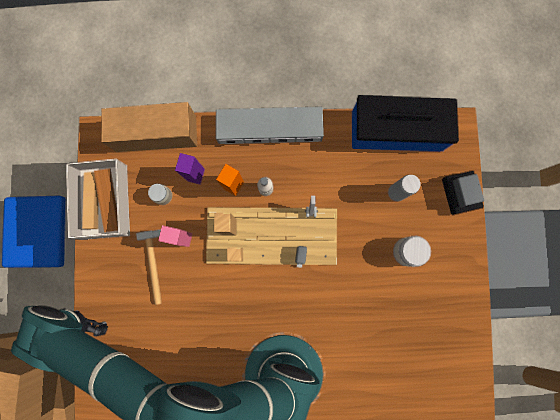

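View pics/side0.png

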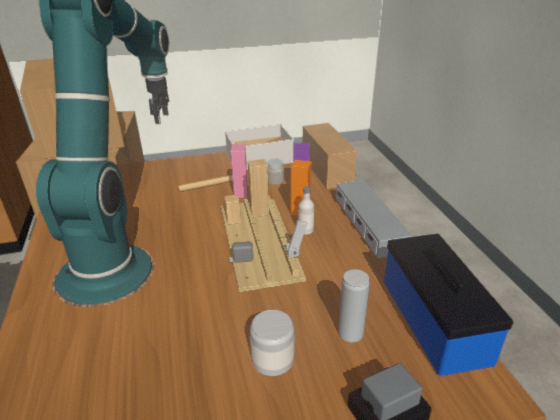

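The top picture shows four offcut-like blocks: natural timber at (224,223) in the channel, orange (229,178), purple (189,168), pink (175,236). The timber one standing in the channel fits. The shorter block at (234,255) is the shortcut and the stop is at (312,205). I'll confirm this in an enlarged crop.

```bash
python3 - <<'E'
import cv2
a=cv2.imread("pics/top0.png"); cv2.imwrite("pics/topc.png",cv2.resize(a[165:275,195:350],None,fx=5.1,fy=5.1,interpolation=cv2.INTER_CUBIC))
b=cv2.imread("pics/side0.png"); cv2.imwrite("pics/sidec.png",cv2.resize(b[150:295,205:335],None,fx=4,fy=4,interpolation=cv2.INTER_CUBIC))
E
```

```text
(no output)
```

View pics/topc.png

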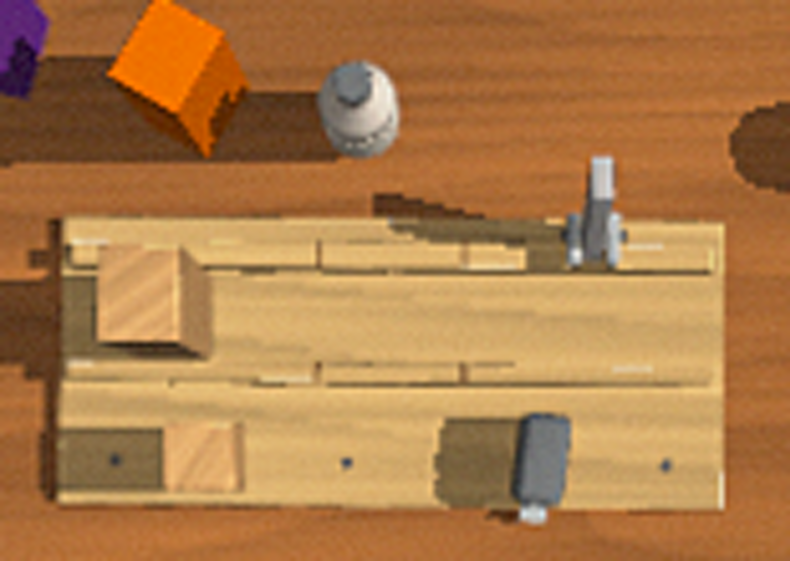

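View pics/sidec.png

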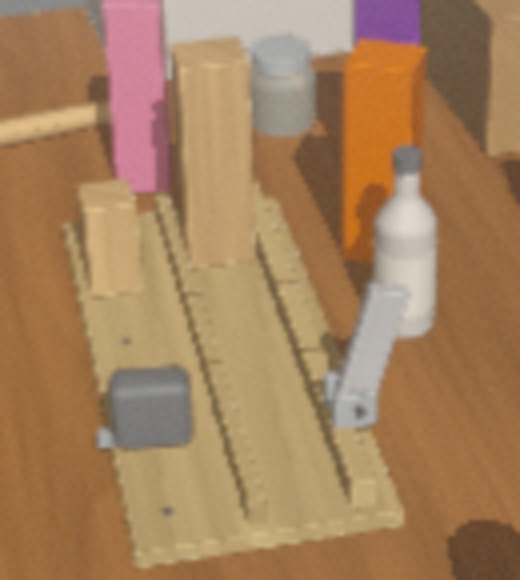

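The crops confirm it: plain timber block in the channel at top-image crop (98-180, 246-342), stop raised at (600,160-260), tape at (543,465), shortcut at (203,457), glue at (357,110).

```bash
python3 - <<'E'
from h import *
from scipy.optimize import least_squares
f=lambda x,y:[195+(x+.5)/5.1-.5,165+(y+.5)/5.1-.5]
g=lambda x,y:[205+(x+.5)/4-.5,150+(y+.5)/4-.5]
J=np.array([[70,230],[70,-230],[-130,-230],[-130,230]])/1000
C=[f(63,217),f(724,223),f(722,509),f(57,503)]
def T(v,P):
    P=np.atleast_2d(P); c,s=np.cos(v[2]),np.sin(v[2]); return np.c_[v[0]+c*P[:,0]-s*P[:,1],v[1]+s*P[:,0]+c*P[:,1],P[:,2]]
J3=np.c_[J,np.full(4,.015)]
r=least_squares(lambda v:(proj("top",T(v,J3))-C).ravel(),[.5,.05,0]); v=r.x; print("jig",v,np.round(r.fun,1))
np.save("jig.npy",v)
# side check board near corners
print("side pred",proj("side",T(v,J3[[1,2]])),g(402,518),g(140,558))
inv=lambda p:(lambda d:np.r_[np.cos(v[2])*d[0]+np.sin(v[2])*d[1],-np.sin(v[2])*d[0]+np.cos(v[2])*d[1],p[2]])(np.array(p)-np.r_[v[:2],0])
K=np.array([onz("top",f(*q),.215) for q in((98,248),(178,246),(180,342),(97,342))])
print("offcut top jig",np.round([inv(k) for k in K],4), inv(K.mean(0)))
# stop angle: tip of bar middle
for a in(1.6,1.7,1.8,1.9):
    P=T(v,[.055+.1*np.cos(a),-.137,.055+.1*np.sin(a)]); print(a,(proj("top",P)-[195,165])*5.1,(proj("side",P)-[205,150])*4)
for n,q,z in(("tape",(543,455),.06),("short",(203,457),.09),("glue",(357,85),.17)):
    w=onz("top",f(*q),z); print(n,w,inv(w))
for a in [(0,.1,.215),(0,-.05,.1),(.055,-.137,.055)]: print(a,T(v,a))
print(env.state())
E
```

```text
jig [ 0.51204126  0.02924339 -0.03449281] [ 0.2 -0.2 -0.3 -0.2  0.2  0.2 -0.1  0.1]
side pred [[305.49041667 277.98158405]
 [238.2722204  288.72648062]] [305.125, 279.125] [239.625, 289.125]
offcut top jig [[ 0.0272  0.1754  0.215 ]
 [ 0.0289  0.1264  0.215 ]
 [-0.0297  0.1239  0.215 ]
 [-0.0303  0.1746  0.215 ]] [-0.00096814  0.15009038  0.215     ]
1.6 [[600.98182944 221.43962969]] [[348.86041125 289.60071688]]
1.7 [[600.8750066  237.12996562]] [[335.73396441 292.26475318]]
1.8 [[600.66052236 252.78287306]] [[322.75834871 296.02159902]]
1.9 [[600.34112904 268.21020715]] [[310.07930377 300.83121545]]
tape [ 0.41489242 -0.07098457  0.06      ] [-0.0936346  -0.10351861  0.06      ]
short [0.41871251 0.15399939 0.09      ] [-0.09757557  0.12146326  0.09      ]
glue [0.65000449 0.04478133 0.17      ] [0.13734532 0.02028649 0.17      ]
(0, 0.1, 0.215) [[0.51548986 0.12918391 0.215     ]]
(0, -0.05, 0.1) [[ 0.51031697 -0.02072687  0.1       ]]
(0.055, -0.137, 0.055) [[ 0.56228397 -0.10957185  0.055     ]]
{'t': 0.9, 'joint_pos': array([-1.23650277,  0.41736682, -0.01028474,  1.61361688,  0.00468972,
        1.11070089, -0.05294722]), 'joint_velocities': array([ 0.00011162, -0.00047752, -0.00049235,  0.00067795,  0.00150552,
       -0.00139182, -0.00077942]), 'joint_torque': array([ 6.12163676e-04, -8.64228201e+01,  6.78673591e-01, -4.35184729e+01,
        1.93193316e-02,  2.06136428e-03, -1.47012429e-05]), 'eef_pos': array([0.22937563, 0.58135996, 0.23127377]), 'tcp_rot': array([ 1.17657834e-05,  1.86774729e-01,  9.82402768e-01, -3.59231974e-05]), 'wrist_force': array([ 0.78172419, -0.69336365, -0.53431328]), 'moment': array([-0.01087801, -0.05084482, -0.01927938]), 'grasp_force': 0.0, 'opening': 0.08543888790766804}
```

>>> drive_tool(
  series=[
    [0,[0,0,50],[0,0,0.1]],
    [0,[20,-40,70],[0,0,0.2]],
    [0,[45,-80,80],[0,0,0.342]],
    [0,[70,-120,80],[0,0,0.342]],
    [0,[95,-160,80],[0,0,0.342]],
  ],
)

```text
t: 1.4
eef_pos: [0.3252, 0.4197, 0.3118]
tcp_rot: [0.0, 0.017, 1.0, 0.0]
wrist_force: [0.6, 1.2, -0.6]
opening: 0.0125
grasp_force: 0.0
```

>>> drive_tool(
  series=[
    [0,[25,-42,0],[0,0,0]],
    [0,[50,-84,0],[0,0,0]],
    [0,[75,-126,0],[0,0,0]],
    [0,[100,-168,0],[0,0,0]],
    [0,[125,-210,0],[0,0,0]],
  ],
)

```text
t: 1.9
eef_pos: [0.45, 0.2095, 0.3116]
tcp_rot: [0.0, 0.017, 1.0, 0.0]
wrist_force: [0.2, 1.1, -0.9]
opening: -0.0002
grasp_force: 0.0
```

>>> drive_tool(
  series=[
    [0,[25,-42,0],[0,0,0]],
    [0,[50,-84,0],[0,0,0]],
    [0,[75,-126,0],[0,0,0]],
    [0,[100,-168,0],[0,0,0]],
    [0,[125,-210,0],[0,0,0]],
  ],
)

```text
t: 2.4
eef_pos: [0.5751, -0.0004, 0.3115]
tcp_rot: [0.0, 0.017, 1.0, 0.0]
wrist_force: [0.5, 0.8, 0.3]
opening: 0.0002
grasp_force: 0.0
```

>>> drive_tool(
  series=[
    [0,[25,-40,0],[0,0,0]],
    [0,[50,-80,0],[0,0,0]],
    [0,[68,-112,0],[0,0,0]],
    [0,[68,-112,-45],[0,0,0]],
    [0,[68,-112,-90],[0,0,0]],
  ],
)

```text
t: 2.9
eef_pos: [0.643, -0.1121, 0.2205]
tcp_rot: [0.001, 0.018, 1.0, -0.0]
wrist_force: [1.7, 0.9, -0.6]
opening: -0.0001
grasp_force: 0.0
```

>>> drive_tool(
  series=[
    [0,[0,0,-40],[0,0,0]],
    [0,[0,0,-80],[0,0,0]],
    [0,[0,0,-96],[0,0,0]],
    [0,[0,0,-96],[0,0,0]],
    [0,[0,0,-96],[0,0,0]],
  ],
)

```text
t: 3.4
eef_pos: [0.6432, -0.1109, 0.127]
tcp_rot: [0.001, 0.017, 1.0, -0.0]
wrist_force: [0.8, -0.1, 0.9]
opening: -0.0004
grasp_force: 0.0
```

```bash
python3 - <<'E'
from h import *
a=save("top","t1.png");b=save("side","s1.png")
A=cv2.resize(a[165:275,230:350],(480,440));B=cv2.resize(b[130:295,205:325],(320,440));cv2.imwrite("pics/c1.png",np.hstack([A,B])[...,::-1])
v=np.load("jig.npy");c,s=np.cos(v[2]),np.sin(v[2])
for d in(100,90,75,60,45,30,15,0,):
    a=np.radians(d);x=.055-.075*np.cos(a)+.015*np.sin(a)+.011;z=.055+.075*np.sin(a)+.015*np.cos(a)-.015*np.sin(a)
    print(d,"world",np.round([v[0]+c*x+s*.137,v[1]+s*x-c*.137,z],3))
print(env.state()["wrist_force"])
E
```

```text
100 world [ 0.601 -0.111  0.111]
90 world [ 0.588 -0.11   0.115]
75 world [ 0.568 -0.11   0.117]
60 world [ 0.549 -0.109  0.114]
45 world [ 0.531 -0.108  0.108]
30 world [ 0.516 -0.108  0.098]
15 world [ 0.505 -0.108  0.085]
0 world [ 0.498 -0.107  0.07 ]
[-0.05720299 -0.09416472  0.45686028]
```

View pics/c1.png

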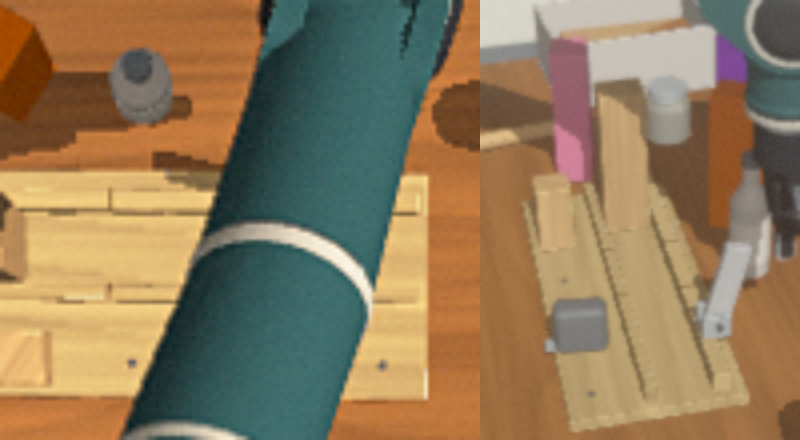

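The fingertips (right panel, ~(785,240)) are behind the raised stop (tip ~(740,250)), and the way is clear. Pushing now.

>>> drive_tool(
  series=[
    [0,[-20,0,-8],[0,0,0]],
    [0,[-42,0,-14],[0,0,0]],
    [0,[-55,0,-12],[0,0,0]],
    [0,[-65,0,-11],[0,0,0]],
    [0,[-75,1,-10],[0,0,0]],
  ],
)

```text
t: 4.0
eef_pos: [0.5678, -0.1098, 0.1167]
tcp_rot: [0.001, 0.017, 1.0, -0.0]
wrist_force: [1.7, 0.3, -0.7]
opening: -0.0002
grasp_force: 0.7
```

>>> drive_tool(
  series=[
    [0,[-10,0,-1],[0,0,0]],
    [0,[-19,1,-3],[0,0,0]],
    [0,[-28,1,-5],[0,0,0]],
    [0,[-37,2,-9],[0,0,0]],
    [0,[-45,2,-14],[0,0,0]],
  ],
)

```text
t: 4.5
eef_pos: [0.5216, -0.1075, 0.1009]
tcp_rot: [-0.0, 0.017, 1.0, 0.0]
wrist_force: [2.2, 0.8, 0.7]
opening: -0.0002
grasp_force: 0.4
```

>>> drive_tool(
  series=[
    [0,[-7,0,-5],[0,0,0]],
    [0,[-13,0,-12],[0,0,0]],
    [0,[-18,0,-19],[0,0,0]],
    [0,[-22,0,-26],[0,0,0]],
    [0,[-24,0,-30],[0,0,0]],
  ],
)

```text
t: 5.0
eef_pos: [0.4977, -0.1076, 0.0704]
tcp_rot: [-0.0, 0.017, 1.0, -0.0]
wrist_force: [1.0, -0.2, 0.7]
opening: 0.0003
grasp_force: 0.3
```

>>> drive_tool(
  series=[
    [0,[0,0,-1],[0,0,0]],
    [0,[0,0,-2],[0,0,0]],
    [0,[0,0,-3],[0,0,0]],
    [0,[0,0,-4],[0,0,0]],
    [0,[0,0,-4],[0,0,0]],
  ],
)

```text
t: 5.5
eef_pos: [0.4978, -0.1077, 0.0691]
tcp_rot: [-0.001, 0.017, 1.0, 0.001]
wrist_force: [-24.6, 4.7, 61.5]
opening: 0.0001
grasp_force: 30.2
```

>>> drive_tool(
  series=[
    [0,[0,0,10],[0,0,0]],
    [0,[0,0,55],[0,0,0]],
    [0,[0,0,105],[0,0,0]],
    [0,[0,0,155],[0,0,0]],
    [0,[0,0,205],[0,0,0]],
  ],
)

```text
t: 6.0
eef_pos: [0.498, -0.1077, 0.2743]
tcp_rot: [0.0, 0.017, 1.0, -0.0]
wrist_force: [0.3, -0.5, -0.4]
opening: -0.0
grasp_force: 0.0
```

>>> drive_tool(
  series=[
    [0,[0,0,45],[0,0,0]],
    [0,[5,45,55],[0,0,0]],
    [0,[10,95,55],[0,0,0]],
    [0,[12,145,55],[0,0,0]],
    [0,[14,195,55],[0,0,0]],
  ],
)

```text
t: 6.5
eef_pos: [0.5122, 0.089, 0.3275]
tcp_rot: [0.0, 0.017, 1.0, 0.0]
wrist_force: [0.9, 0.5, 0.5]
opening: -0.0
grasp_force: 0.0
```

>>> drive_tool(
  series=[
    [0,[2,45,0],[0,0,0]],
    [0,[4,95,0],[0,0,0]],
    [0,[6,145,0],[0,0,0]],
    [0,[8,172,0],[0,0,0]],
    [0,[8,172,0],[0,0,0]],
  ],
)

```text
t: 7.0
eef_pos: [0.5194, 0.2634, 0.3263]
tcp_rot: [-0.001, 0.014, 1.0, 0.0]
wrist_force: [0.5, -1.2, -0.8]
opening: 0.0003
grasp_force: 0.0
```

```bash
python3 - <<'E'
from h import *
a=save("top","t2.png");b=save("side","s2.png")
A=cv2.resize(a[165:275,190:340],(480,352));A=np.vstack([A,np.zeros((88,480,3),np.uint8)]);B=cv2.resize(b[130:295,205:325],(320,440));cv2.imwrite("pics/c2.png",np.hstack([A,B])[...,::-1])
print(env.state()["eef_pos"],env.state()["wrist_force"])
E
```

```text
[0.52030839 0.25914526 0.32678682] [ 0.431386   -0.02187724  0.08725593]
```

View pics/c2.png

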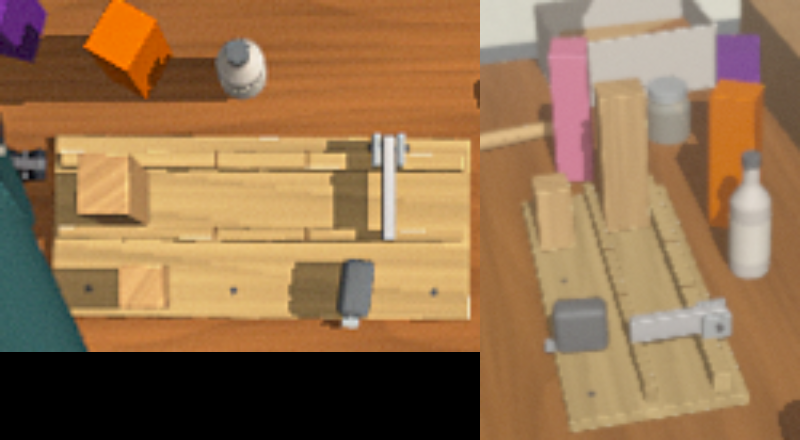

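The stop lies level across the channel and nothing else has moved. Next: tip the offcut.

>>> drive_tool(
  series=[
    [0,[0,-5,-45],[0,0,0]],
    [0,[0,-8,-90],[0,0,0]],
    [0,[0,-12,-135],[0,0,0]],
    [0,[0,-20,-135],[0,0,0]],
    [0,[0,-30,-135],[0,0,0]],
  ],
)

```text
t: 7.6
eef_pos: [0.5208, 0.2278, 0.1934]
tcp_rot: [0.0, 0.017, 1.0, -0.0]
wrist_force: [1.0, -0.9, 0.9]
opening: 0.0002
grasp_force: 0.0
```

>>> drive_tool(
  series=[
    [0,[0,-8,0],[0,0,0]],
    [0,[0,-16,0],[0,0,0]],
    [0,[0,-24,0],[0,0,0]],
    [0,[0,-31,0],[0,0,0]],
    [0,[-1,-37,0],[0,0,0]],
  ],
)

```text
t: 8.1
eef_pos: [0.5195, 0.1914, 0.1926]
tcp_rot: [0.0, 0.017, 1.0, 0.0]
wrist_force: [0.0, 1.2, -0.1]
opening: 0.0
grasp_force: 0.1
```

>>> drive_tool(
  series=[
    [0,[0,-5,0],[0,0,0]],
    [0,[0,-10,0],[0,0,0]],
    [0,[0,-16,0],[0,0,0]],
    [0,[0,-22,0],[0,0,0]],
    [0,[-1,-28,0],[0,0,0]],
  ],
)

```text
t: 8.6
eef_pos: [0.5184, 0.1635, 0.1922]
tcp_rot: [-0.0, 0.017, 1.0, -0.0]
wrist_force: [-0.7, -1.2, 0.2]
opening: 0.0001
grasp_force: 0.0
```

```bash
python3 - <<'E'
from h import *
a=save("top","t3.png");b=save("side","s3.png")
A=cv2.resize(a[165:275,190:340],(480,352));A=np.vstack([A,np.zeros((88,480,3),np.uint8)]);B=cv2.resize(b[130:295,205:325],(320,440));cv2.imwrite("pics/c3.png",np.hstack([A,B])[...,::-1])
print(env.state()["eef_pos"],env.state()["wrist_force"])
E
```

```text
[0.51830827 0.16306468 0.1922394 ] [ 0.7818473  -0.62762036  0.15034238]
```

View pics/c3.png

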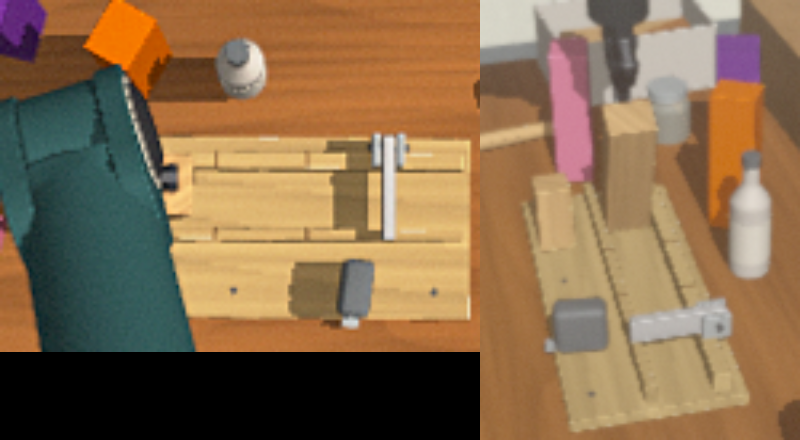

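The offcut is tilting about its foot (right panel (630,110–225)) and is near balance. Pushing on.

>>> drive_tool(
  series=[
    [0,[0,-8,0],[0,0,0]],
    [0,[0,-17,0],[0,0,0]],
    [0,[0,-26,-1],[0,0,0]],
    [0,[-1,-34,-2],[0,0,0]],
    [0,[-1,-40,-3],[0,0,0]],
  ],
)

```text
t: 9.2
eef_pos: [0.5172, 0.123, 0.1892]
tcp_rot: [-0.0, 0.017, 1.0, -0.0]
wrist_force: [0.2, -0.1, -0.4]
opening: -0.0004
grasp_force: 0.0
```

>>> drive_tool(
  series=[
    [0,[0,0,0],[0,0,0]],
    [0,[0,20,10],[0,0,0]],
    [0,[0,60,10],[0,0,0]],
    [0,[2,105,10],[0,0,0]],
    [0,[4,130,10],[0,0,0]],
  ],
)

```text
t: 9.7
eef_pos: [0.5206, 0.2581, 0.1993]
tcp_rot: [-0.0, 0.015, 1.0, 0.001]
wrist_force: [-0.3, -0.9, -1.7]
opening: -0.0003
grasp_force: 0.0
```

```bash
python3 - <<'E'
from h import *
a=save("top","t4.png");b=save("side","s4.png")
A=cv2.resize(a[165:275,190:340],(480,352));A=np.vstack([A,np.zeros((88,480,3),np.uint8)]);B=cv2.resize(b[130:295,205:325],(320,440));cv2.imwrite("pics/c4.png",np.hstack([A,B])[...,::-1])
print(env.state()["eef_pos"],env.state()["wrist_force"])
E
```

```text
[0.52051586 0.25853174 0.19889218] [-0.18003994 -0.47279066 -0.67068029]
```

View pics/c4.png

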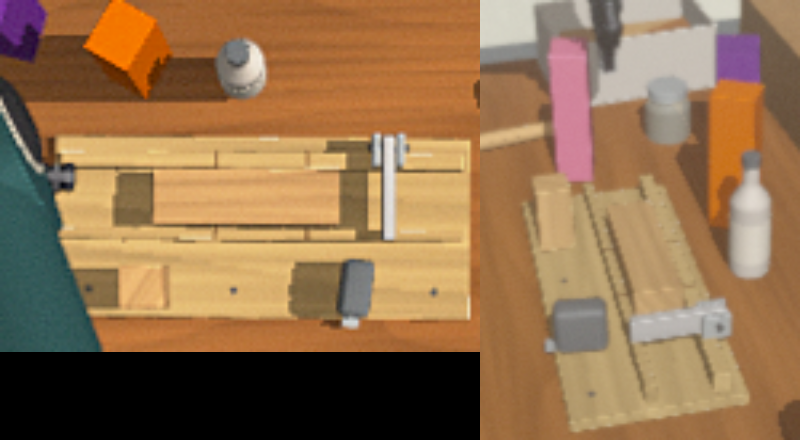

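The offcut lies flat in the channel (crop x 153–340) with the stop at x≈383, a gap of about 45 mm. Going behind it, low.

>>> drive_tool(
  series=[
    [0,[0,-15,-20],[0,0,0]],
    [0,[-1,-30,-60],[0,0,0]],
    [0,[-2,-40,-105],[0,0,0]],
    [0,[-3,-50,-145],[0,0,0]],
    [0,[-3,-60,-162],[0,0,0]],
  ],
)

```text
t: 10.3
eef_pos: [0.5165, 0.1927, 0.034]
tcp_rot: [-0.002, 0.017, 1.0, -0.001]
wrist_force: [-0.2, 0.6, -0.0]
opening: -0.0003
grasp_force: 0.0
```

>>> drive_tool(
  series=[
    [0,[0,-8,0],[0,0,0]],
    [0,[0,-16,0],[0,0,0]],
    [0,[0,-24,0],[0,0,0]],
    [0,[-1,-32,0],[0,0,0]],
    [0,[-1,-40,0],[0,0,0]],
  ],
)

```text
t: 10.8
eef_pos: [0.518, 0.1544, 0.0384]
tcp_rot: [0.001, 0.017, 1.0, 0.001]
wrist_force: [1.6, 5.7, 6.3]
opening: 0.0002
grasp_force: 3.3
```

>>> drive_tool(
  series=[
    [0,[0,-7,0],[0,0,0]],
    [0,[0,-14,0],[0,0,0]],
    [0,[0,-20,0],[0,0,0]],
    [0,[-1,-25,0],[0,0,0]],
    [0,[-1,-30,0],[0,0,0]],
  ],
)

```text
t: 11.3
eef_pos: [0.5171, 0.1249, 0.0383]
tcp_rot: [0.001, 0.016, 1.0, 0.001]
wrist_force: [-0.1, 6.9, 6.9]
opening: -0.0
grasp_force: 3.5
```

>>> drive_tool(
  series=[
    [0,[0,-2,0],[0,0,0]],
    [0,[0,-4,0],[0,0,0]],
    [0,[0,-6,0],[0,0,0]],
    [0,[0,-7,0],[0,0,0]],
    [0,[0,-8,0],[0,0,0]],
  ],
)

```text
t: 11.8
eef_pos: [0.5172, 0.117, 0.0383]
tcp_rot: [0.001, 0.016, 1.0, 0.001]
wrist_force: [-0.0, 6.8, 6.2]
opening: -0.0001
grasp_force: 3.4
```

>>> drive_tool(
  series=[
    [0,[0,-1,0],[0,0,0]],
    [0,[0,-2,0],[0,0,0]],
    [0,[0,-3,0],[0,0,0]],
    [0,[0,-4,0],[0,0,0]],
    [0,[0,-4,0],[0,0,0]],
  ],
)

```text
t: 12.3
eef_pos: [0.5171, 0.1137, 0.0383]
tcp_rot: [0.001, 0.016, 1.0, 0.001]
wrist_force: [0.3, 10.8, 5.1]
opening: -0.0001
grasp_force: 5.3
```

Force is starting to rise, so this is near contact.

>>> drive_tool(
  series=[
    [0,[0,-0.5,0],[0,0,0]],
    [0,[0,-1,0],[0,0,0]],
    [0,[0,-1.5,0],[0,0,0]],
    [0,[0,-2,0],[0,0,0]],
    [0,[0,-2,0],[0,0,0]],
  ],
)

```text
t: 12.8
eef_pos: [0.5171, 0.1134, 0.0384]
tcp_rot: [0.001, 0.015, 1.0, 0.002]
wrist_force: [-0.4, 20.3, 4.3]
opening: -0.0002
grasp_force: 10.3
```

The block is firmly against the stop: 20 N and no further travel. Backing off and checking.

>>> drive_tool(
  series=[
    [0,[0,4,0],[0,0,0]],
    [0,[0,15,0],[0,0,0]],
    [0,[0,40,5],[0,0,0]],
    [0,[0,60,40],[0,0,0]],
    [0,[0,70,85],[0,0,0]],
  ],
)

```text
t: 13.3
eef_pos: [0.515, 0.1817, 0.122]
tcp_rot: [-0.002, 0.016, 1.0, -0.001]
wrist_force: [0.4, 0.2, 0.2]
opening: 0.0002
grasp_force: 0.0
```

>>> drive_tool(
  series=[
    [0,[0,20,45],[0,0,0]],
    [0,[0,40,90],[0,0,0]],
    [0,[0,60,130],[0,0,0]],
    [0,[0,60,130],[0,0,0]],
    [0,[0,60,130],[0,0,0]],
  ],
)

```text
t: 13.8
eef_pos: [0.5163, 0.2407, 0.2529]
tcp_rot: [0.001, 0.016, 1.0, 0.0]
wrist_force: [-0.5, -1.7, 0.3]
opening: 0.0001
grasp_force: 0.0
```

```bash
python3 - <<'E'
from h import *
a=save("top","t5.png");b=save("side","s5.png")
A=cv2.resize(a[165:275,190:340],(480,352));A=np.vstack([A,np.zeros((88,480,3),np.uint8)]);B=cv2.resize(b[130:295,205:325],(320,440));cv2.imwrite("pics/c5.png",np.hstack([A,B])[...,::-1])
print(env.state()["eef_pos"],env.state()["wrist_force"])
E
```

```text
[0.51591797 0.23946119 0.25135111] [ 0.10362537 -0.04969345  0.11328218]
```

View pics/c5.png

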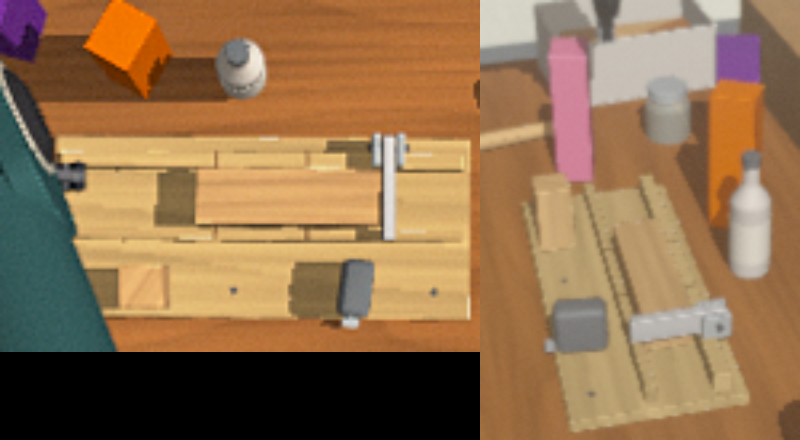

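The offcut lies flat with its end at the stop (crop x≈381), the stop is down and everything else is in place.

```bash
python3 -c "
from workcell import env
print(env.finish_job())"
```

```text
the job is handed in; nothing more can be done
None
```

I handed the job in at about 14 s: the stop is down, and the offcut lies flat in the channel with its end against the stop. The final pictures show nothing else moved; no verdict came back.

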